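# Start up the microscope camera station

## Task

Start up the microscope camera station in its proper order with light fingertip presses: first tip the wide rocker switch of the two-outlet mains block over by pressing its raised half fully down, then press the round button of the finned lamp supply fully in, and last the square key of the camera unit fully in. Press gently, as on a keyboard, and leave the button of the warming plate alone. The units stand loose on the bench: do not lift, tip or shift them or anything else there, and finish with the hand clear.

Things in the scene. Friction and masses are not known exactly. Their poses are not given: they have to be found in the camera images.
- mains_block: White loose box, 120 (x) x 130 (y) x 50 mm high, about 0.9 kg, with two round socket outlets on the -y side of its top and a wide black rocker on the +y side. Origin: centre of its underside, z up. All four units stand about 0.45 to 0.65 m ahead of the robot, in any left-to-right order, turned at most 20 degrees.
- mains_rocker (a joint): Black rocker plate 70 (block's x) x 46 (y) x 6 mm on the mains block, pivoting at its middle, the pivot 65 mm above the bench at x 0, y +30 mm of the block. 0 (or up to 0.04 rad) = off, its +x half (away from the robot) raised 8 degrees; 0.28 rad = on, +x half fully down. It counts as on from 0.2 rad.
- rocker_press (a point): Point on the top surface of the rocker's raised half, 24 mm from the pivot towards the block's +x, where a finger presses; about 71 mm above the bench when off, 65 mm when on. It tips under 2 to 5 N here and stays where it is left; the pivot is cushioned: from about 6 N on the whole rocker sinks up to 6 mm more, 1 N per mm, and springs back. Over 20 N spoils any of the switches.
- lamp_supply: Grey loose box, 120 (x) x 110 (y) x 70 mm high, about 0.9 kg, with six parallel cooling fins 8 mm high on the +x half of its top and one black round button in a steel ring on the -x half, 32 mm from the middle. Origin: centre of its underside, z up.
- lamp_button (a joint): Round black button, 34 mm across, on the lamp supply; 0 (to 0.001) = out, standing 18 mm proud of the box; 0.008 m = fully in; in from 0.005. It slides straight down by 8 mm at most (joint), moves under about 3 N and stays where it is left (no spring return). At its stop it rests on a rubber cushion that gives up to 6 mm more from about 5 N on, 1 N per mm, and springs back when let go (not counted in the joint value).
- lamp_press (a point): Centre of the top face of the lamp supply's round button, 88 mm above the bench when out. Moves with the button.
- camera_unit: Aluminium loose box, 90 (x) x 120 (y) x 45 mm high, about 0.8 kg; a small black camera cube (34 mm, with a round lens on top, reaching 81 mm above the bench) sits on it 36 mm to the -y side, and a black square key 30 mm to the +y side. Origin: centre of its underside, z up.
- camera_key (a joint): Square black key, 34 x 34 mm, on the camera unit; 0 (to 0.001) = out, standing 18 mm proud of the box; 0.008 m = fully in; in from 0.005. It slides straight down by 8 mm at most (joint), moves under about 3 N and stays where it is left (no spring return). At its stop it rests on a rubber cushion that gives up to 6 mm more from about 5 N on, 1 N per mm, and springs back when let go (not counted in the joint value).
- camera_press (a point): Centre of the top face of the camera unit's square key, 63 mm above the bench when out. Moves with the key.
- warming_plate: White loose box, 120 x 120 x 50 mm high, about 0.9 kg, with a dark round hot plate 70 mm across on top and a black round button (34 mm, 18 mm proud) at its -x, -y corner. To be left off. Origin: centre of its underside, z up.
- plate_button (a joint): The warming plate's round button, 0 to 0.008 m as the others; it must stay out (0).
- slide_box: Bystander: loose grey slide box 35 x 90 x 32 mm high, beyond the units. Origin: centre of its underside.
- oil_bottle: Bystander: small amber bottle, 32 mm across, 70 mm high, standing loose beyond the units. Origin: centre of its underside.
- specimen_pot: Bystander: loose white screw-top pot, 48 mm across, 55 mm high, between the robot and the units. Origin: centre of its underside.

How it is judged:
On the way, in this order (a step that is already met when the one before it is completed fails the run):
1. the mains rocker is tipped on (value of joint mains_rocker above 0.2 rad), for 0.1 s.
2. then the lamp button is in (value of joint mains_rocker above 0.2 rad and value of joint lamp_button above 0.005 m), for 0.1 s.
3. then the camera key is in (all of step 2 and value of joint camera_key above 0.005 m), for 0.1 s.
At the end, for the whole second after the job is handed in: The mains rocker is on (past 0.2 of 0.28 rad), the lamp button and the camera key are in (past 5 of 8 mm), the warming plate's button is still out (under 2 mm), and all units and bystanders stand upright and at rest within 20 mm of where they began (all of step 3 and value of joint plate_button below 0.002 m and distance of each of mains_block, lamp_supply, camera_unit, warming_plate, slide_box, oil_bottle, specimen_pot from where it was at the start of the episode below 0.02 m and linear speed of each of mains_block, lamp_supply, camera_unit, warming_plate, slide_box, oil_bottle, specimen_pot below 0.02 m/s and angle between each of mains_block, lamp_supply, camera_unit, warming_plate, slide_box, oil_bottle, specimen_pot's own z axis and vertical below 0.1 rad); the robot touches nothing.
It fails at once if the lamp button was pressed before the mains was on (not (value of joint mains_rocker above 0.2 rad) and value of joint lamp_button above 0.003 m).
It fails at once if the camera key was pressed before mains and lamp were on (not (value of joint mains_rocker above 0.2 rad and value of joint lamp_button above 0.005 m) and value of joint camera_key above 0.003 m).
It fails at once if the warming plate's button was pressed (value of joint plate_button above 0.003 m).
It fails at once if a unit was pressed harder than 20 N (contact force between the fingers and mains_block above 20 N or contact force between the fingers and lamp_supply above 20 N or contact force between the fingers and camera_unit above 20 N or contact force between the fingers and warming_plate above 20 N).
It fails at once if a unit or bystander was lifted, tipped or shifted by more than 20 mm ((distance of mains_block from where it was at the start of the episode above 0.02 m or angle between mains_block's own z axis and vertical above 0.2 rad or height (world z) of mains_block above 0.008 m) or (distance of lamp_supply from where it was at the start of the episode above 0.02 m or angle between lamp_supply's own z axis and vertical above 0.2 rad or height (world z) of lamp_supply above 0.008 m) or (distance of camera_unit from where it was at the start of the episode above 0.02 m or angle between camera_unit's own z axis and vertical above 0.2 rad or height (world z) of camera_unit above 0.008 m) or (distance of warming_plate from where it was at the start of the episode above 0.02 m or angle between warming_plate's own z axis and vertical above 0.2 rad or height (world z) of warming_plate above 0.008 m) or (distance of slide_box from where it was at the start of the episode above 0.02 m or angle between slide_box's own z axis and vertical above 0.2 rad or height (world z) of slide_box above 0.008 m) or (distance of oil_bottle from where it was at the start of the episode above 0.02 m or angle between oil_bottle's own z axis and vertical above 0.2 rad or height (world z) of oil_bottle above 0.008 m) or (distance of specimen_pot from where it was at the start of the episode above 0.02 m or angle between specimen_pot's own z axis and vertical above 0.2 rad or height (world z) of specimen_pot above 0.008 m)).
It also fails if it takes over 51 s, if anything falls off the work surface, if the arm or the gripper's body presses on something with over 40 N, if the wrist force passes 120 N, or if a joint passes its speed limit or range.

## Robot

A 7-joint arm with a two-finger parallel gripper is mounted at the origin on the work surface. World frame = base frame: x ahead of the robot, y to its left, z up, the work surface at z = 0. Lengths are in m, angles in rad, forces in N, time in s.
With the tool pointing down it reaches from about 0.425 to 0.925 m from the base axis. Payload 6.8 kg.
Tool frame: the origin (TCP) lies at the very end of the fingers, on their centre line; the grasp point (between the pads) lies 19 mm behind it; z points along the fingers, x is the direction in which the jaws open and shut, and the axes are right-handed (so a half turn about z gives the same grasp; the last joint's range is limited). The gripper opens to 85 mm and grips with 20 to 120 N. Pads are 22 mm wide; open, the fingers measure 114 mm over their backs; the gripper's body (76 mm by 85 mm) begins 54 mm behind the grasp point. The pads swing forward as they close: fully open they stand 13 mm farther back than shut.
Start: joints at [-1.438, 0.477, 0.022, 1.555, -0.011, 1.109, -0.083], TCP at [0.161, 0.656, 0.231] pointing down, gripper open.
Joint ranges: [-2.96, 2.96], [-0.34, 2.1], [-1.41, 1.46], [0.24, 2.44], [-1.37, 4.51], [0.17, 1.92], [-2.96, 2.96]. Speed limits (rad/s): [2.39, 2.39, 3.14, 3.14, 3.14, 3.14, 3.14].

## Interface

Orientations are given as a rotation vector (axis times angle).
In Python, from bench import * gives the robot as it stands.
- The arm moves only by the tool servo_tool, never from a script. Its argument "increments" is one flat list of numbers, 7 for each row, row after row: the shift along the tool's x, y, z in mm, then the turn, a rotation vector about the tool's x, y, z in rad, then the finger opening in mm, from 0 to 85.4. In form: [tx, ty, tz, wx, wy, wz, fingers, tx, ty, tz, wx, wy, wz, fingers, ...]. A call has exactly 8 rows; each row shifts and turns the commanded pose from where the row before left it, along the tool's axes as they then stand; what a row does not reach is not made up. A row lasts 1/8 s, in which the tool goes at most 62.5 mm and 10.7 degrees, less where a joint would pass 70% of its speed; a pose out of reach is approached as far as the arm can. A call is refused whole if a number of a shift passes 62.5 or a number of a turn 0.188, either way. A call with a gripper value outside its range is refused whole. The fingers move at their own pace and stop on an object; "squeeze" is the grip in N (left out, the last holds). Time passes only in rows, so rows that do not move let the fingers close, or fill a call up. It gives the time, the measured TCP pose, the force and the opening at its end, in the units of the state.
- get_obs(): the state, without advancing time (a new reading comes with each control period).
- grab_frame(name): name is "scene" or "top" or "wrist"; returns (picture, depth): 384x512x3 uint8, red, green, blue; 384x512 float32, m along the optical axis (not along the pixel's ray), 0 where there is no reading.
- calibration(name): a dict with "fx", "fy", "cx", "cy" (pixels), "k1" (the pictures are not rectified: a ray, as slopes to the right and down, at radius r is drawn at 1 + k1 r^2 times it, then the intrinsics apply), "eye" and "orientation" of the camera in the world; the wrist camera has in their place "T_tool_cam" (4x4, takes a point from camera to tool coordinates, whose origin is the TCP and whose axes are the tool frame's). Camera axes: x right, y up, looking along -z (the intrinsics and any distortion apply to the point x, -y, -z); pixel columns grow to the right and rows downward; lengths in m; the calibration is good to about 2 mm. A picture is of the moment at which its call begins: read the wrist's pose just before it. calibration takes no time and is no camera call.
- hand_in(): hands the job in, once; it reports no verdict.
The state is a dict: "clock": time; "joints": joint angles; "qvel": joint speeds; "tau": joint torques, N m; "tcp_pos": TCP position; "orientation": TCP orientation; "contact_force": force on the tool from outside, world axes, zero at the start; "moment": the same for the moment, N m; "grip_width": finger opening in m.
Only numpy, scipy, OpenCV 4.12 (cv2) and the standard library are available. Lean on these libraries where they do the work, as an engineer would, in place of code of your own. Each camera call takes 0.05 s, during which the arm holds its last target.

## Working session

There is one attempt and no reset: what is moved stays moved. The work goes in short steps, Python scripts to look and compute and a tool call to move; the robot and the scene stay as the last step left them, time stands still between calls to the robot, and variables do not carry over. Pictures are saved under pics/ and viewed, and the job is handed in when it is done.

Besides the shell and the picture viewer there is one more tool, called after "Call:" as name(argument=value, ...) on one line, values as JSON. servo_tool: Moves the arm, as the interface text tells. Its arguments: {"type":"object","properties":{"increments":{"type":"array","items":{"type":"number"}},"squeeze":{"type":"number"}},"required":["increments"]}

```bash
ls; mkdir -p pics
python3 - <<'E'
from bench import *
import cv2
o=get_obs(); print({k:np.round(v,3) if not isinstance(v,dict) else v for k,v in o.items()}) if 'np' in globals() else print(o)
for n in ("top","scene"):
    p,d=grab_frame(n); cv2.imwrite(f"pics/{n}0.png",cv2.resize(p[:,:,::-1],(800,600)))
    import numpy as np
    np.savez(f"{n}0.npz",p=p,d=d); print(n,calibration(n))
print(calibration("wrist"))
E
```

```text
pics
{'clock': 0.0, 'joints': array([-1.43811608,  0.47781805,  0.02232662,  1.5564862 , -0.01151178,
        1.10929567, -0.08308238]), 'qvel': array([-0.00109232, -0.00107604, -0.00060251,  0.00059414,  0.00138353,
        0.00167165, -0.00078246]), 'tau': array([ 3.91505546e-04, -5.96460915e+01,  1.60828907e+00, -2.81184393e+01,
        1.24962162e-02,  9.56849341e-03, -1.29400439e-05]), 'tcp_pos': array([0.16081997, 0.65493231, 0.23029876]), 'orientation': array([ 2.47112434e+00,  1.93784929e+00, -2.19658431e-03]), 'contact_force': array([0.04530631, 0.03499341, 0.40053934]), 'moment': array([-0.02650236, -0.02717269,  0.00882656]), 'grip_width': 0.08547191102286048}
top {'fx': 351.3961936092796, 'fy': 351.3961936092796, 'cx': 254.07451860144062, 'cy': 193.98662459827557, 'k1': 0.036787163752767374, 'eye': array([ 0.40564776, -0.00521477,  0.98480507]), 'orientation': array([ 0.14501923, -0.12411098, -1.55722806])}
scene {'fx': 387.7822817483649, 'fy': 387.7822817483649, 'cx': 248.82994219442008, 'cy': 192.43620934429632, 'k1': 0.009210654922478315, 'eye': array([1.03968463, 0.51468939, 0.82187761]), 'orientation': array([0.36261431, 0.88285487, 2.25884852])}
{'fx': 266.90576776119354, 'fy': 266.90576776119354, 'cx': 259.8492040442016, 'cy': 189.46292500633112, 'k1': -0.043707650033491155, 'T_tool_cam': array([[ 9.99998675e-01, -9.86269396e-04, -1.29495584e-03,
         1.40122211e-04],
       [-1.32285488e-03, -9.55973223e-01, -2.93450928e-01,
        -7.51561492e-02],
       [-9.48521435e-04,  2.93452252e-01, -9.55973261e-01,
        -1.42051316e-01],
       [ 0.00000000e+00,  0.00000000e+00,  0.00000000e+00,
         1.00000000e+00]])}
```

View pics/top0.png

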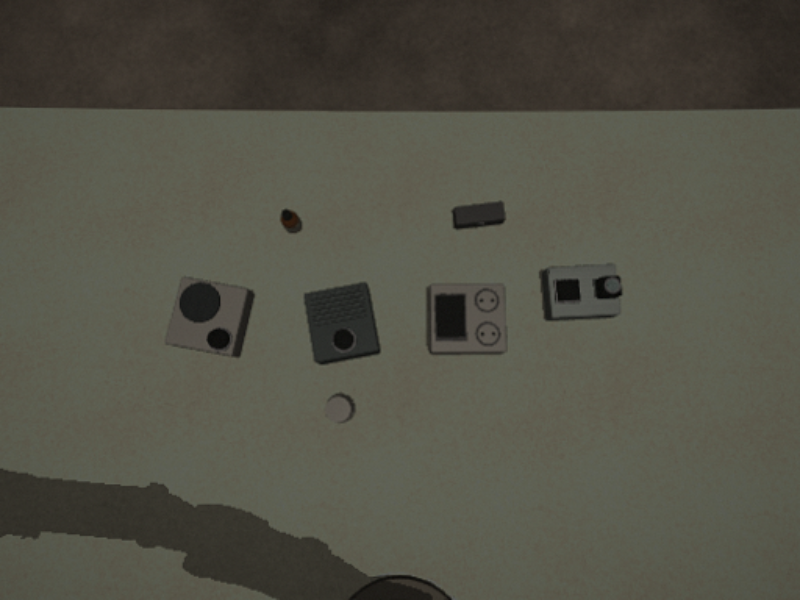

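View pics/scene0.png

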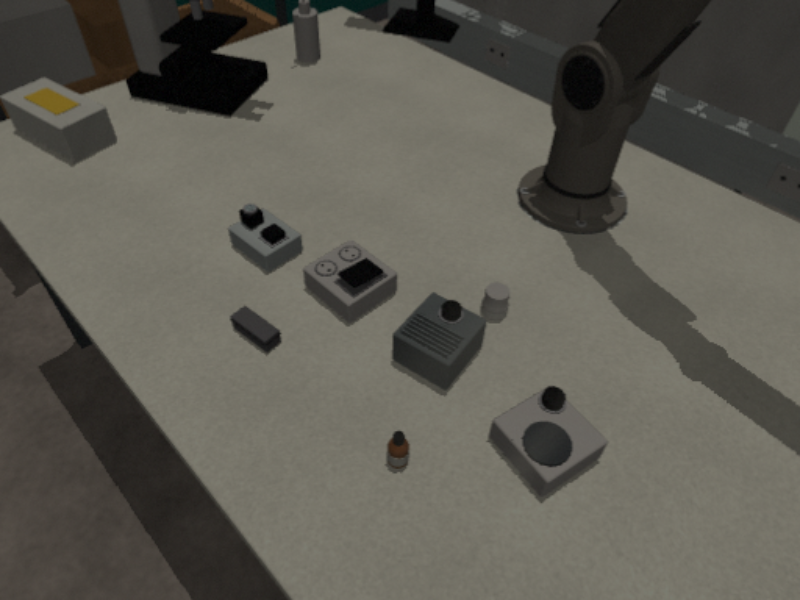

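The top view has +x up and +y to the left. The warming plate is at about (210,315), the lamp supply at (342,322) with its button at (344,340), the mains block at (467,318) with its rocker at (450,317), and the camera unit at (582,292) with its key at (567,290). I'll enlarge these areas.

```bash
cat > h.py <<'E'
import numpy as np, cv2
from bench import *
from scipy.spatial.transform import Rotation as R
def ray(n,u,v,c=None,T=None):
    c=c or calibration(n)
    K=np.array([[c['fx'],0,c['cx']],[0,c['fy'],c['cy']],[0,0,1]])
    q=cv2.undistortPoints(np.array([[[u,v]]],float),K,np.array([c['k1'],0,0,0]))[0,0]
    d=np.array([q[0],-q[1],-1])
    if n=='wrist': return T[:3,3], T[:3,:3]@d
    return np.array(c['eye']), R.from_rotvec(c['orientation']).as_matrix()@d
def atz(n,u,v,z,T=None):
    e,d=ray(n,u,v,T=T); return e+d*(z-e[2])/d[2]
def atd(n,u,v,depth,T=None):
    e,d=ray(n,u,v,T=T); return e+d*depth
E
python3 - <<'E'
import numpy as np,cv2
for n,b in (("top",(160,330,170,270)),("top",(260,410,160,240))):
    p=np.load(n+"0.npz")['p'];x0,x1,y0,y1=b
    c=p[y0:y1,x0:x1,::-1]; s=800//(x1-x0); s=min(s,600//(y1-y0))
    c=cv2.convertScaleAbs(cv2.resize(c,None,fx=s,fy=s,interpolation=cv2.INTER_CUBIC),alpha=1.8)
    for k in range(x0,x1,10): cv2.putText(c,str(k),((k-x0)*s,10),0,.35,(0,255,255)); cv2.line(c,((k-x0)*s,12),((k-x0)*s,18),(0,255,255))
    for k in range(y0,y1,10): cv2.putText(c,str(k),(0,(k-y0)*s+4),0,.35,(0,255,255)); cv2.line(c,(24,(k-y0)*s),(30,(k-y0)*s),(0,255,255))
    cv2.imwrite(f"pics/crop_{x0}.png",c); print(c.shape,s)
E
```

```text
(400, 680, 3) 4
(400, 750, 3) 5
```

View pics/crop_160.png

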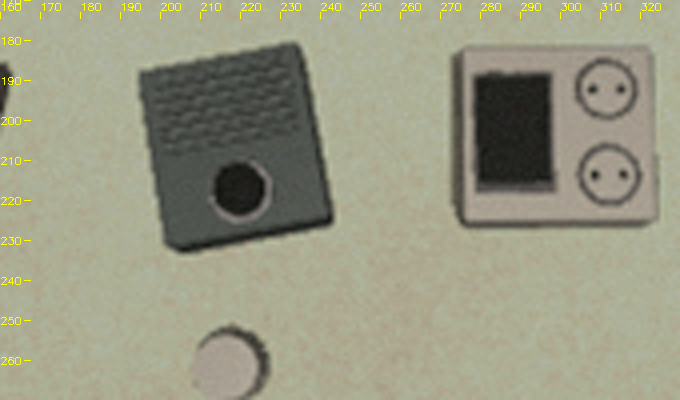

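View pics/crop_260.png

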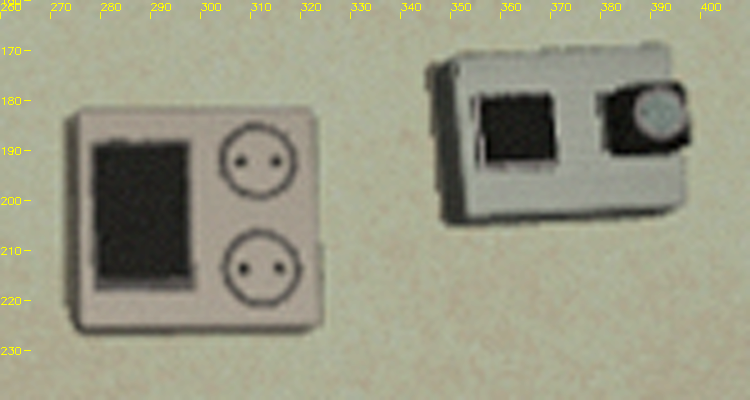

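Run:
```python
from h import *
d=np.load('top0.npz')['d']
def pt(x0,y0,s,X,Y,z,l):
    u=x0+(X+.5)/s-.5; v=y0+(Y+.5)/s-.5
    dd=d[int(round(v)),int(round(u))]
    print(l,np.round([u,v],1),np.round(atz('top',u,v,z),4),'depth->',np.round(atd('top',u,v,dd),4))
A=(260,160,5);B=(160,170,4)
pt(*A,92,142,.0705,'rTL');pt(*A,188,143,.0705,'rTR');pt(*A,97,277,.063,'rBL');pt(*A,192,277,.063,'rBR')
pt(*A,140,175,.0695,'rraised');pt(*A,142,210,.068,'rmid')
pt(*A,80,108,.05,'mTL');pt(*A,312,107,.05,'mTR');pt(*A,80,325,.05,'mBL');pt(*A,322,325,.05,'mBR')
pt(*B,239,189,.088,'lamp');pt(*B,140,73,.07,'lTL');pt(*B,297,43,.07,'lTR');pt(*B,168,250,.07,'lBL');pt(*B,331,222,.07,'lBR')
pt(*A,518.7,127,.063,'key')
pt(*A,480,94,.063,'kTL');pt(*A,553,94,.063,'kTR');pt(*A,486,160,.063,'kBL');pt(*A,556,160,.063,'kBR')
pt(*A,455,58,.045,'cTL');pt(*A,660,45,.045,'cTR');pt(*A,470,218,.045,'cBL');pt(*A,683,204,.045,'cBR')
pt(*A,645,110,.081,'cube');
pt(*B,225,368,.055,'pot')
```

```text
rTL [278. 188.] [ 0.5806 -0.0553  0.0705] depth-> [ 0.5842 -0.0563  0.052 ]
rTR [297.2 188.2] [ 0.5805 -0.106   0.0705] depth-> [ 0.5846 -0.1083  0.0491]
rBL [279. 215.] [ 0.5098 -0.0583  0.063 ] depth-> [ 0.5112 -0.059   0.0504]
rBR [298. 215.] [ 0.5102 -0.1081  0.063 ] depth-> [ 0.5114 -0.1093  0.0523]
rraised [287.6 194.6] [ 0.5633 -0.0806  0.0695] depth-> [ 0.5633 -0.0806  0.0697]
rmid [288.  201.6] [ 0.5449 -0.0817  0.068 ] depth-> [ 0.545  -0.0818  0.0668]
mTL [275.6 181.2] [ 0.6033 -0.0499  0.05  ] depth-> [ 0.6039 -0.0501  0.0473]
mTR [322. 181.] [ 0.6048 -0.1754  0.05  ] depth-> [ 0.6051 -0.1757  0.0485]
mBL [275.6 224.6] [ 0.4855 -0.0499  0.05  ] depth-> [ 0.4874 -0.051   0.0281]
mBR [324.  224.6] [ 0.4868 -0.178   0.05  ] depth-> [ 0.4913 -0.1874 -0.0012]
lamp [219.4 216.9] [0.5007 0.0959 0.088 ] depth-> [0.5007 0.0959 0.0879]
lTL [194.6 187.9] [0.5793 0.1658 0.07  ] depth-> [0.5796 0.166  0.0685]
lTR [233.9 180.4] [0.6005 0.062  0.07  ] depth-> [0.6011 0.0622 0.0671]
lBL [201.6 232.1] [0.4626 0.1429 0.07  ] depth-> [ 0.467   0.1544 -0.0011]
lBR [242.4 225.1] [0.4816 0.037
[... 190 characters left out ...]
.047 ]
kTR [370.2 178.4] [ 0.61   -0.3007  0.063 ] depth-> [ 0.6138 -0.3062  0.0457]
kBL [356.8 191.6] [ 0.574 -0.264  0.063] depth-> [ 0.5763 -0.2675  0.0506]
kBR [370.8 191.6] [ 0.5743 -0.3006  0.063 ] depth-> [ 0.5776 -0.3064  0.0449]
cTL [350.6 171.2] [ 0.6337 -0.2545  0.045 ] depth-> [ 0.6342 -0.255   0.0429]
cTR [391.6 168.6] [ 0.6416 -0.3651  0.045 ] depth-> [ 0.6423 -0.3661  0.0423]
cBL [353.6 203.2] [ 0.5456 -0.2593  0.045 ] depth-> [ 0.5459 -0.2599  0.0426]
cBR [396.2 200.4] [ 0.5542 -0.3724  0.045 ] depth-> [ 0.5551 -0.3746  0.0394]
cube [388.6 181.6] [ 0.5978 -0.3417  0.081 ] depth-> [ 0.5979 -0.342   0.0804]
pot [215.9 261.6] [0.3876 0.1054 0.055 ] depth-> [0.3875 0.1057 0.0532]
```

Call:
servo_tool(increments=[0,0,0,0,0,-0.08,0,0,0,0,0,0,-0.08,0,0,0,0,0,0,-0.08,0,-40,22,0,0,0,0,0,-40,22,0,0,0,0,0,-40,22,0,0,0,0,0,-40,22,0,0,0,0,0,-40,22,0,0,0,0,0], squeeze=20)

```text
clock: 1.1
tcp_pos: [0.2713, 0.4538, 0.231]
orientation: [2.222, 2.22, -0.001]
contact_force: [0.6, 0.4, -0.1]
grip_width: -0.0
```

Call:
servo_tool(increments=[-50,28,0,0,0,0,0,-50,28,0,0,0,0,0,-50,28,0,0,0,0,0,-50,28,0,0,0,0,0,-50,28,0,0,0,0,0,-50,28,0,0,0,0,0,-50,28,0,0,0,0,0,-50,28,0,0,0,0,0])

```text
clock: 2.1
tcp_pos: [0.4949, 0.0536, 0.2313]
orientation: [-2.222, -2.221, -0.0]
contact_force: [0.6, 0.9, 1.1]
grip_width: 0.0
```

Call:
servo_tool(increments=[-40,22,0,0,0,0,0,-40,22,0,0,0,0,0,-40,22,10,0,0,0,0,-10,8,20,0,0,0,0,0,0,20,0,0,0,0,0,0,20,0,0,0,0,0,0,0,0,0,0,0,0,0,0,0,0,0,0])

```text
clock: 3.1
tcp_pos: [0.5686, -0.0749, 0.1618]
orientation: [2.222, 2.22, 0.0]
contact_force: [0.0, -0.9, -0.4]
grip_width: -0.0003
```

Run:
```python
from h import *
o=get_obs();print(o['clock'],o['tcp_pos'],o['orientation'],o['contact_force'])
T=np.eye(4);T[:3,:3]=R.from_rotvec(o['orientation']).as_matrix();T[:3,3]=o['tcp_pos'];T=T@calibration('wrist')['T_tool_cam']
p,d=grab_frame('wrist');np.savez('w1.npz',p=p,d=d,T=T)
c=cv2.convertScaleAbs(cv2.resize(p[:,:,::-1],(800,600)),alpha=1.8);cv2.imwrite('pics/w1.png',c)
p,d=grab_frame('scene');np.savez('s1.npz',p=p,d=d)
c=cv2.convertScaleAbs(cv2.resize(p[100:270,100:340,::-1],(720,510)),alpha=1.8);cv2.imwrite('pics/s1.png',c)
```

```text
3.1 [ 0.56864899 -0.07486395  0.16184743] [2.22209842e+00 2.22024502e+00 4.74714273e-04] [ 0.04378018 -0.90209086 -0.40237455]
```

View pics/w1.png

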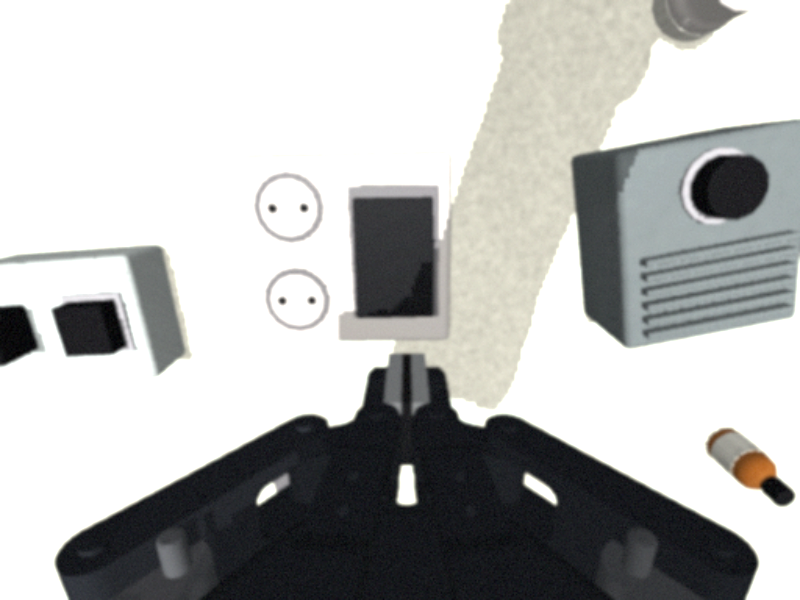

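View pics/s1.png

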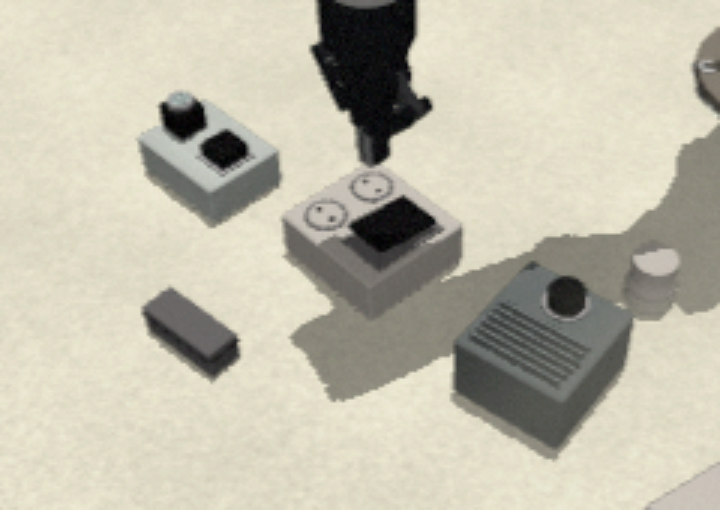

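The wrist view shows the closed fingertip at (407,360) and the rocker corners at about (354,198), (434,197), (437,316) and (354,317). The lamp button centre is at (735,185).

Run:
```python
from h import *
T=np.load('w1.npz')['T']
for l,u,v,z in (('nearL',354,198,.063),('nearR',434,197,.063),('farR',437,316,.0725),('farL',354,317,.0725),('lamp',737,185,.088)):
    print(l,np.round(atz('wrist',u*.64,v*.64,z,T),4))
```

```text
nearL [ 0.5096 -0.1038  0.063 ]
nearR [ 0.5091 -0.0586  0.063 ]
farR [ 0.577  -0.0561  0.0725]
farL [ 0.5776 -0.105   0.0725]
lamp [0.4999 0.0966 0.088 ]
```

Call:
servo_tool(increments=[-6,2,16,0,0,0,0,0,0,20,0,0,0,0,0,0,20,0,0,0,0,0,0,16,0,0,0,0,0,0,8,0,0,0,0,0,0,0,0,0,0,0,0,0,0,0,0,0,0,0,0,0,0,0,0,0])

```text
clock: 4.2
tcp_pos: [0.5709, -0.0808, 0.0819]
orientation: [2.222, 2.22, 0.001]
contact_force: [-0.2, 0.1, 0.0]
grip_width: -0.0001
```

Call:
servo_tool(increments=[0,0,3,0,0,0,0,0,0,3,0,0,0,0,0,0,2,0,0,0,0,0,0,1,0,0,0,0,0,0,1,0,0,0,0,0,0,1,0,0,0,0,0,0,1,0,0,0,0,0,0,0,0,0,0,0])

```text
clock: 5.2
tcp_pos: [0.5707, -0.0808, 0.0693]
orientation: [2.222, 2.22, 0.001]
contact_force: [1.0, 1.2, 1.5]
grip_width: 0.0
```

Call:
servo_tool(increments=[0,0,1,0,0,0,0,0,0,1,0,0,0,0,0,0,1,0,0,0,0,0,0,0.5,0,0,0,0,0,0,0.5,0,0,0,0,0,0,0.5,0,0,0,0,0,0,0,0,0,0,0,0,0,0,0,0,0,0])

```text
clock: 6.2
tcp_pos: [0.5709, -0.0808, 0.0652]
orientation: [2.222, 2.22, 0.001]
contact_force: [2.3, 0.9, 5.5]
grip_width: -0.0004
```

Call:
servo_tool(increments=[0,0,0.5,0,0,0,0,0,0,0.5,0,0,0,0,0,0,0.5,0,0,0,0,0,0,0.5,0,0,0,0,0,0,0.5,0,0,0,0,0,0,0.5,0,0,0,0,0,0,0,0,0,0,0,0,0,0,0,0,0,0])

```text
clock: 7.2
tcp_pos: [0.5703, -0.0808, 0.0623]
orientation: [-2.222, -2.22, -0.0]
contact_force: [-0.7, 0.6, 8.8]
grip_width: -0.0001
```

Call:
servo_tool(increments=[0,0,-3,0,0,0,0,0,0,-10,0,0,0,0,0,0,-20,0,0,0,0,0,0,-30,0,0,0,0,0,0,-30,0,0,0,0,0,0,-6,0,0,0,0,0,0,0,0,0,0,0,0,0,0,0,0,0,0])

```text
clock: 8.2
tcp_pos: [0.5693, -0.0807, 0.1595]
orientation: [-2.221, -2.219, 0.003]
contact_force: [0.5, -0.3, -1.1]
grip_width: 0.0001
```

Run:
```python
from h import *
o=get_obs();print(o['clock'],o['tcp_pos'],o['orientation'],o['contact_force'])
T=np.eye(4);T[:3,:3]=R.from_rotvec(o['orientation']).as_matrix();T[:3,3]=o['tcp_pos'];T=T@calibration('wrist')['T_tool_cam']
p,d=grab_frame('wrist')
cv2.imwrite('pics/w2.png',cv2.resize(p[:,:,::-1],(800,600)))
# depth profile down rocker middle
u=253
for v in range(125,215,5):
    if d[v,u]>0: print(v,np.round(atd('wrist',u,v,d[v,u],T),4))
```

```text
8.2 [ 0.5692847  -0.08065944  0.15945864] [-2.22095376 -2.21929487  0.00294335] [ 0.51054126 -0.27406988 -1.12138623]
125 [ 0.5091 -0.0865  0.0503]
130 [ 0.512  -0.086   0.0714]
135 [ 0.5162 -0.086   0.0719]
140 [ 0.5207 -0.0861  0.0693]
145 [ 0.5249 -0.0861  0.0702]
150 [ 0.5291 -0.0861  0.0705]
155 [ 0.5337 -0.0862  0.0692]
160 [ 0.5386 -0.0863  0.0666]
165 [ 0.5432 -0.0863  0.0663]
170 [ 0.5477 -0.0863  0.0669]
175 [ 0.5526 -0.0864  0.0658]
180 [ 0.5575 -0.0864  0.065 ]
185 [ 0.5625 -0.0865  0.0642]
190 [ 0.5674 -0.0865  0.064 ]
195 [ 0.5725 -0.0866  0.0634]
200 [ 0.5776 -0.0866  0.0631]
205 [ 0.5877 -0.087   0.0492]
210 [ 0.5936 -0.0871  0.0479]
```

View pics/w2.png

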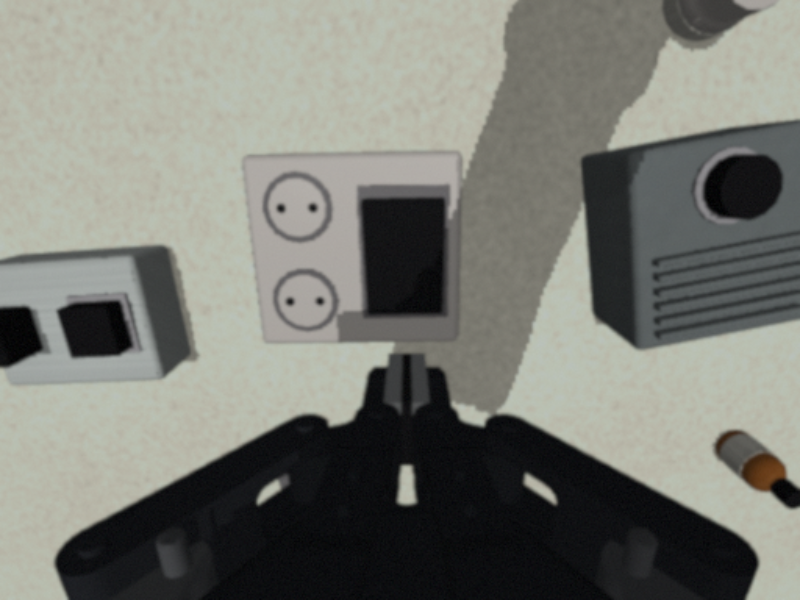

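The rocker now slopes -7.6° (about 0.27 rad), with the +x half down, so it's on. Next is the lamp button.

Call:
servo_tool(increments=[44,-17,0,0,0,0,0,44,-17,0,0,0,0,0,44,-17,0,0,0,0,0,45,-18,0,0,0,0,0,0,0,20,0,0,0,0,0,0,20,0,0,0,0,0,0,16,0,0,0,0,0,0,5,0,0,0,0])

```text
clock: 9.25
tcp_pos: [0.5008, 0.0958, 0.0985]
orientation: [-2.222, -2.219, 0.004]
contact_force: [-0.1, -1.0, -0.1]
grip_width: 0.0007
```

Call:
servo_tool(increments=[0,0,0,0,0,0,0,0,0,1,0,0,0,0,0,0,1,0,0,0,0,0,0,1,0,0,0,0,0,0,1,0,0,0,0,0,0,1,0,0,0,0,0,0,1,0,0,0,0,0,0,0,0,0,0,0])

```text
clock: 10.25
tcp_pos: [0.5015, 0.0962, 0.0937]
orientation: [-2.222, -2.22, 0.0]
contact_force: [0.1, 0.3, -0.5]
grip_width: -0.0001
```

Call:
servo_tool(increments=[0,0,3,0,0,0,0,0,0,2,0,0,0,0,0,0,2,0,0,0,0,0,0,2,0,0,0,0,0,0,1,0,0,0,0,0,0,1,0,0,0,0,0,0,1,0,0,0,0,0,0,0,0,0,0,0])

```text
clock: 11.25
tcp_pos: [0.5014, 0.0963, 0.0817]
orientation: [-2.222, -2.221, 0.0]
contact_force: [-0.6, -0.6, 0.5]
grip_width: 0.0001
```

Call:
servo_tool(increments=[0,0,1,0,0,0,0,0,0,1,0,0,0,0,0,0,0.5,0,0,0,0,0,0,0.5,0,0,0,0,0,0,0.5,0,0,0,0,0,0,0.5,0,0,0,0,0,0,0,0,0,0,0,0,0,0,0,0,0,0])

```text
clock: 12.25
tcp_pos: [0.5015, 0.0963, 0.078]
orientation: [-2.222, -2.22, -0.0]
contact_force: [-3.3, -0.5, 6.1]
grip_width: -0.0003
```

Call:
servo_tool(increments=[0,0,0.5,0,0,0,0,0,0,0.5,0,0,0,0,0,0,0.5,0,0,0,0,0,0,0.5,0,0,0,0,0,0,0.5,0,0,0,0,0,0,0.5,0,0,0,0,0,0,0,0,0,0,0,0,0,0,0,0,0,0])

```text
clock: 13.25
tcp_pos: [0.5015, 0.0962, 0.0752]
orientation: [-2.222, -2.22, -0.0]
contact_force: [-3.2, -0.7, 9.2]
grip_width: 0.0
```

Call:
servo_tool(increments=[0,0,-3,0,0,0,0,0,0,-10,0,0,0,0,0,0,-20,0,0,0,0,0,0,-30,0,0,0,0,0,0,-30,0,0,0,0,0,0,0,0,0,0,0,0,0,0,0,0,0,0,0,0,0,0,0,0,0])

```text
clock: 14.25
tcp_pos: [0.5008, 0.0961, 0.1668]
orientation: [-2.222, -2.22, 0.003]
contact_force: [0.1, -0.6, -0.6]
grip_width: 0.0002
```

Run:
```python
from h import *
o=get_obs();print(o['clock'],o['tcp_pos'],o['orientation'],o['contact_force'])
T=np.eye(4);T[:3,:3]=R.from_rotvec(o['orientation']).as_matrix();T[:3,3]=o['tcp_pos'];T=T@calibration('wrist')['T_tool_cam']
p,d=grab_frame('wrist'); np.savez('w3.npz',p=p,d=d,T=T)
cv2.imwrite('pics/w3.png',cv2.resize(p[:,:,::-1],(800,600)))
for v in range(120,225,6):
    if d[v,260]>0: print(v,np.round(atd('wrist',260,v,d[v,260],T),4))
```

```text
14.25 [0.50079879 0.09611509 0.16683609] [-2.2217749  -2.22011164  0.00272764] [ 0.13044915 -0.63845586 -0.63822372]
120 [4.386e-01 9.670e-02 4.000e-04]
126 [ 0.4453  0.0967 -0.0011]
132 [ 4.519e-01  9.670e-02 -1.000e-04]
138 [ 0.4587  0.0967 -0.0006]
144 [ 0.4656  0.0968 -0.0008]
150 [0.4724 0.0968 0.0006]
156 [0.4729 0.0967 0.0376]
162 [0.4736 0.0967 0.0663]
168 [0.4783 0.0967 0.0705]
174 [0.4834 0.0967 0.0727]
180 [0.4871 0.0967 0.0797]
186 [0.4928 0.0967 0.0792]
192 [0.4987 0.0967 0.0786]
198 [0.5042 0.0967 0.0794]
204 [0.5105 0.0967 0.0778]
210 [0.5159 0.0967 0.0792]
216 [0.5263 0.0967 0.0687]
222 [0.5326 0.0967 0.0687]
```

View pics/w3.png

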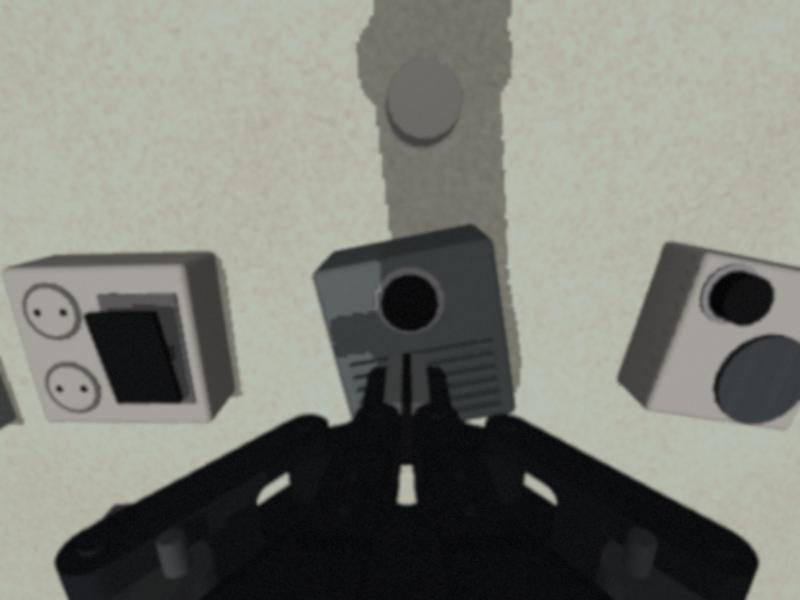

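The lamp button's top is now at 79–80 mm, down from 88, so it's in. Now the camera key.

Call:
servo_tool(increments=[-54,13,0,0,0,0,0,-54,13,0,0,0,0,0,-54,13,0,0,0,0,0,-54,13,0,0,0,0,0,-54,13,0,0,0,0,0,-54,13,0,0,0,0,0,-54,13,0,0,0,0,0,0,0,0,0,0,0,0])

```text
clock: 15.3
tcp_pos: [0.5908, -0.288, 0.167]
orientation: [2.229, 2.211, -0.005]
contact_force: [0.1, -0.2, 0.5]
grip_width: -0.0001
```

Run:
```python
from h import *
o=get_obs();print(o['clock'],o['tcp_pos'],o['orientation'],o['contact_force'])
T=np.eye(4);T[:3,:3]=R.from_rotvec(o['orientation']).as_matrix();T[:3,3]=o['tcp_pos'];T=T@calibration('wrist')['T_tool_cam']
p,d=grab_frame('wrist'); np.savez('w4.npz',p=p,d=d,T=T)
cv2.imwrite('pics/w4.png',cv2.convertScaleAbs(cv2.resize(p[:,:,::-1],(800,600)),alpha=1.3))
```

```text
15.3 [ 0.59078871 -0.28795397  0.16700307] [ 2.22943959  2.21127266 -0.00544804] [ 0.14143926 -0.15148121  0.48048962]
```

View pics/w4.png

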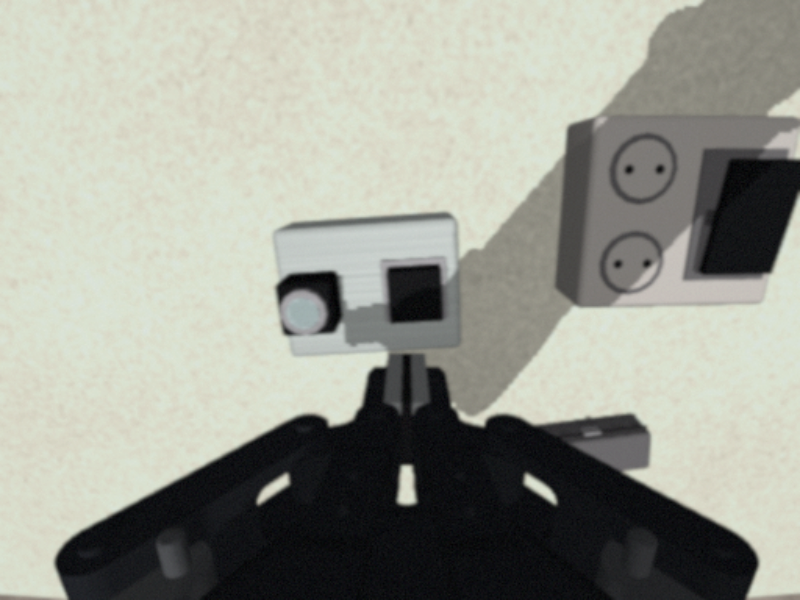

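The key spans (388–442, 265–323), centred at (415,294).

Run:
```python
from h import *
T=np.load('w4.npz')['T']; print(atz('wrist',415*.64,294*.64,.063,T)); o=get_obs();print(o['tcp_pos'],o['orientation'])
```

```text
[ 0.58984304 -0.28225432  0.063     ]
[ 0.59110834 -0.28446411  0.16667509] [-2.22661619 -2.21527149  0.00300144]
```

Call:
servo_tool(increments=[0,0,20,0,0,0,0,0,0,25,0,0,0,0,0,0,25,0,0,0,0,0,0,16,0,0,0,0,0,0,8,0,0,0,0,0,0,0,0,0,0,0,0,0,0,0,0,0,0,0,0,0,0,0,0,0])

```text
clock: 16.35
tcp_pos: [0.5927, -0.2821, 0.0746]
orientation: [2.222, 2.22, 0.001]
contact_force: [0.6, 0.6, -0.3]
grip_width: 0.0005
```

Call:
servo_tool(increments=[0,0,2,0,0,0,0,0,0,2,0,0,0,0,0,0,2,0,0,0,0,0,0,2,0,0,0,0,0,0,1,0,0,0,0,0,0,1,0,0,0,0,0,0,0,0,0,0,0,0,0,0,0,0,0,0])

```text
clock: 17.35
tcp_pos: [0.5923, -0.2818, 0.0638]
orientation: [2.222, 2.22, 0.0]
contact_force: [0.8, 0.7, 0.0]
grip_width: -0.0004
```

Contact should come at about 0.063 m, with the stop at 0.055 m.

Call:
servo_tool(increments=[0,0,1.5,0,0,0,0,0,0,1.5,0,0,0,0,0,0,1.5,0,0,0,0,0,0,1.5,0,0,0,0,0,0,1,0,0,0,0,0,0,1,0,0,0,0,0,0,1,0,0,0,0,0,0,0,0,0,0,0])

```text
clock: 18.35
tcp_pos: [0.5923, -0.2819, 0.055]
orientation: [2.222, 2.22, 0.0]
contact_force: [-0.8, -0.3, 4.6]
grip_width: -0.0004
```

Call:
servo_tool(increments=[0,0,0.5,0,0,0,0,0,0,0.5,0,0,0,0,0,0,0.5,0,0,0,0,0,0,0.5,0,0,0,0,0,0,0.5,0,0,0,0,0,0,0,0,0,0,0,0,0,0,0,0,0,0,0,0,0,0,0,0,0])

```text
clock: 19.35
tcp_pos: [0.5924, -0.2819, 0.0527]
orientation: [2.222, 2.22, 0.0]
contact_force: [-1.0, 1.4, 6.3]
grip_width: -0.0003
```

Call:
servo_tool(increments=[0,0,0.5,0,0,0,0,0,0,0.5,0,0,0,0,0,0,0.5,0,0,0,0,0,0,0.5,0,0,0,0,0,0,0,0,0,0,0,0,0,0,0,0,0,0,0,0,0,0,0,0,0,0,0,0,0,0,0,0])

```text
clock: 20.35
tcp_pos: [0.5924, -0.2819, 0.0509]
orientation: [2.222, 2.22, 0.001]
contact_force: [-0.7, 1.2, 9.4]
grip_width: 0.0002
```

Call:
servo_tool(increments=[0,0,-3,0,0,0,0,0,0,-10,0,0,0,0,0,0,-20,0,0,0,0,0,0,-30,0,0,0,0,0,0,-40,0,0,0,0,0,0,-40,0,0,0,0,0,0,0,0,0,0,0,0,0,0,0,0,0,0])

```text
clock: 21.35
tcp_pos: [0.5918, -0.2815, 0.1934]
orientation: [-2.222, -2.22, -0.0]
contact_force: [-0.0, 0.4, -0.0]
grip_width: -0.0004
```

Run:
```python
from h import *
o=get_obs();print(o['clock'],o['tcp_pos'],o['contact_force'])
T=np.eye(4);T[:3,:3]=R.from_rotvec(o['orientation']).as_matrix();T[:3,3]=o['tcp_pos'];T=T@calibration('wrist')['T_tool_cam']
p,d=grab_frame('wrist')
cv2.imwrite('pics/w5.png',cv2.convertScaleAbs(cv2.resize(p[:,:,::-1],(800,600)),alpha=1.3))
for v in range(160,230,5):
    if d[v,264]>0: print(v,np.round(atd('wrist',264,v,d[v,264],T),4))
p,d=grab_frame('scene');cv2.imwrite('pics/s5.png',cv2.resize(p[:,:,::-1],(800,600)))
```

```text
21.35 [ 0.59183875 -0.28148624  0.19337271] [-0.03853011  0.37271331 -0.04739333]
160 [ 0.5716 -0.2763  0.0469]
165 [ 0.5757 -0.2764  0.0541]
170 [ 0.5811 -0.2764  0.0543]
175 [ 0.5866 -0.2764  0.0544]
180 [ 0.5924 -0.2763  0.0539]
185 [ 0.598  -0.2763  0.0541]
190 [ 0.6037 -0.2763  0.0542]
195 [ 0.6122 -0.2761  0.0461]
200 [ 0.6188 -0.276   0.0444]
205 [ 0.6249 -0.276   0.0445]
210 [ 0.631  -0.276   0.0449]
215 [ 0.6563 -0.2751 -0.001 ]
220 [ 6.633e-01 -2.751e-01 -1.000e-04]
225 [ 0.6715 -0.275  -0.0016]
```

View pics/w5.png

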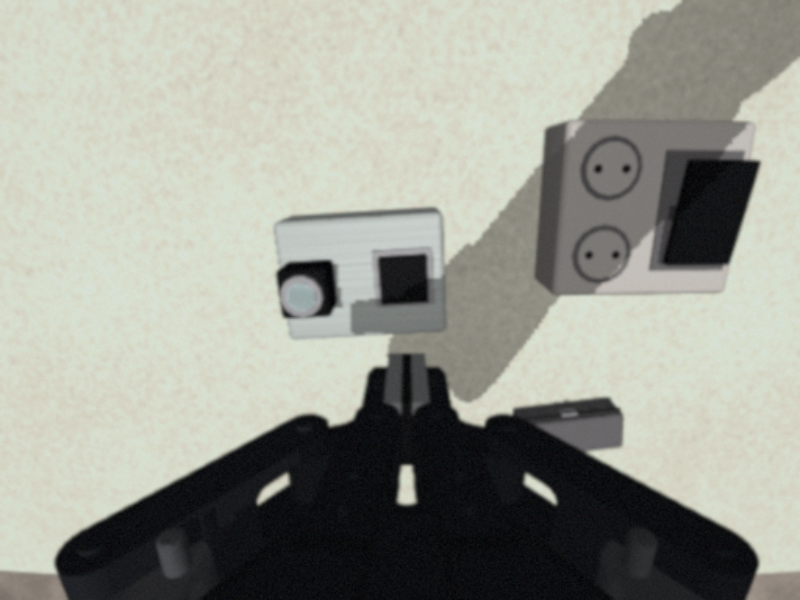

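View pics/s5.png

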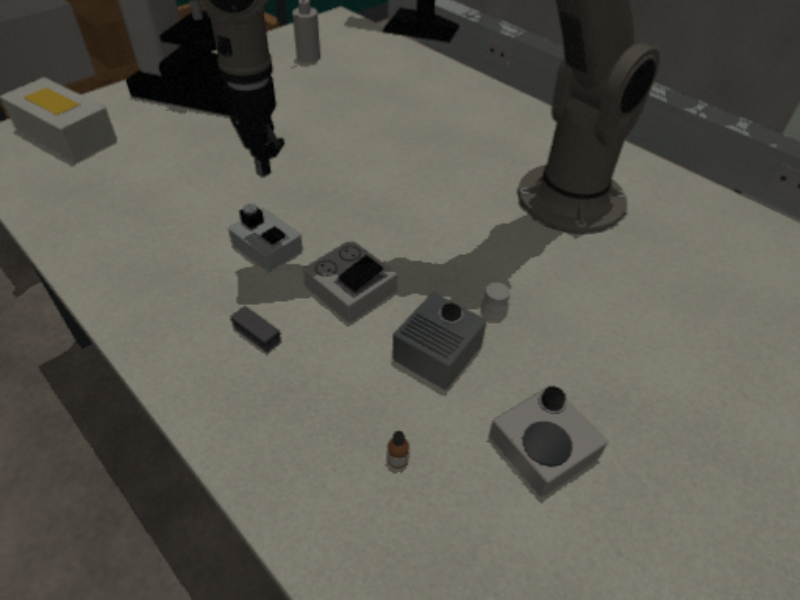

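The key's top is at 54 mm, down from 63, so it's fully in. Nothing has moved compared with the first scene picture, and the hand is clear at 0.19 m.

```bash
python3 -c "
from bench import *
print(hand_in())"
```

```text
the job is handed in; nothing more can be done
None
```

I pressed the three switches in order with closed fingertips and handed the job in at about 21.5 s of the 51 s allowed. `hand_in` gives no verdict.

| Switch | Force read at the end of the press | Camera check afterwards |
|---|---|---|
| Mains rocker | about 9 N | slope about -7.6°, roughly 0.27 rad, so on |
| Lamp button | about 9 N | top at 79–80 mm, from 88 mm |
| Camera key | about 9 N | top at 54 mm, from 63 mm |

- **Rocker and lamp:** I measured each once, right after its own press. The last pictures still show the rocker tipped on and the lamp button down.
- **Warming plate:** I never went near its button, and in the last scene picture it still stands out.
- **Position of the units:** I compared the first and last scene pictures by eye and saw no unit or bystander moved; I took no numeric measurement of this.
- **Hand:** it finished clear at 0.19 m, with a force reading of about zero.

The forces are readings at the end of each move (about ±1 N noise), so they don't show any brief peak. No check failed or disagreed.

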